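# Set up the telescopic vanity mirror and hold it raised

### The arm

A 7-joint arm with a two-finger parallel gripper is mounted at the origin on the work surface. World frame = base frame: x ahead of the robot, y to its left, z up, the work surface at z = 0. Lengths are in m, angles in rad, forces in N, time in s.
With the tool pointing down it reaches from about 0.4 to 0.85 m from the base axis. Payload 10.4 kg.
Tool frame: the origin (TCP) lies midway between the tips of the shut fingers; the grasp point (between the pads) lies 19 mm behind it (manip.hold_point_z is the distance from the TCP to the grasp point, in m); z points along the fingers, y is the line along which they close (so a half turn about z gives the same grasp; the last joint's range is limited). The gripper opens to 87 mm and grips with 3 to 60 N. Pads are 19 mm wide; open, the fingers measure 117 mm over their backs; the gripper's body (75 mm by 190 mm) begins 51 mm behind the grasp point.
Start: joints at [-1.164, 0.332, -0.065, 1.46, 0.022, 1.35, -0.088], TCP at [0.26, 0.568, 0.223] pointing down, gripper open.
Joint ranges: [-2.6, 2.6], [-0.5, 2.12], [-1.47, 1.34], [0.16, 2.42], [-1.27, 4.41], [0.06, 2.06], [-2.6, 2.6]. Speed limits (rad/s): [2.22, 2.22, 2.79, 2.79, 3.14, 3.14, 3.14].

### API

Orientations are given as a unit quaternion [x, y, z, w].
In Python, from workcell import manip, optics gives the robot as it stands.
- The arm moves only by the shell command python3 -m handwheel 'ROWS' [OPENING]. ROWS is JSON, a list that holds one entry, the list of rows, each a list of 4 numbers: the shift along the tool's x, y, z in mm, then the turn about the tool's z in degrees. In form: [[[x, y, z, yaw], ...]]. A call has 1 to 10 rows; each row is the pose to reach, as a shift and turn from the pose commanded when the call began, along the tool's axes at that moment; what a row does not reach only later rows make up. A row lasts 1/8 s, in which the tool goes at most 62.5 mm and 10.7 degrees, less where a joint would pass 70% of its speed; a pose out of reach is approached as far as the arm can. A call with a gripper value outside its range is refused whole. OPENING is the closure, from 0 (fully open) to 1 (shut), set as the call begins (- or left out, the last holds). The fingers move at their own pace and stop on an object; the grip force is fixed at half the most. Time passes only in rows, so rows that repeat a pose let the fingers close. It gives the time, the measured TCP pose, the force, the opening and the grip force at its end, in the units of the state.
- manip.observe(): the state, without advancing time (a new reading comes with each control period).
- optics.camera(name): name is "side" or "top" or "wrist"; returns (picture, depth): 480x640x3 uint8, blue, green, red; 480x640 float32, m along the optical axis (not along the pixel's ray), 0 where there is no reading.
- optics.camera_info(name): a dict with "camera_matrix" (3x3 intrinsics, pixels), "k1" (the pictures are not rectified: a ray, as slopes to the right and down, at radius r is drawn at 1 + k1 r^2 times it, then the intrinsics apply), "R" (3x3) and "t" (3): a world point X has camera coordinates R X + t. Camera axes: x right, y down, z forward; pixel columns grow to the right and rows downward; lengths in m; the calibration is good to about 2 mm. A picture is of the moment at which its call begins: read the wrist's pose just before it. camera_info takes no time and is no camera call; for the wrist camera it gives the pose at the moment of the call.
- manip.job_done(): hands the job in; it is judged then, once.
Trained networks look in the newest picture that a camera, given by its name, has taken for a name from the list of things; names that differ only in an ending like _2 or _b are one class to them, and where a whole thing is asked for, a point or a joint stands for the part that bears it (a point fixed in the world has none). Each returns a list of dicts, best first, with "confidence" (0 to 1); they miss things now and then, are a little off and sometimes report something else, mostly with a low value. They report only what shows in the picture. A call takes as long as a camera call.
- optics.trace(label, camera): "mask" (480x640 bool, what is visible of it).
- optics.landmark_of(label, camera): "point" ([x, y, z] in m, in world coordinates, good to about 4 mm: a listed point, or the origin of a listed thing).
The state is a dict: "time_s": time; "qpos": joint angles; "joint_velocities": joint speeds; "tau": joint torques, N m; "tool_pos": TCP position; "eef_rot": TCP orientation; "force": force on the tool from outside, world axes, zero at the start; "wrist_torque": the same for the moment, N m; "grip_width": opening from 0.0 (shut) to 1.0 (fully open); "grasp_force": force on a finger pad.
Only numpy, scipy, OpenCV 4.12 (cv2) and the standard library are available. Lean on these libraries where they do the work, as an engineer would, in place of code of your own. Each camera call takes 0.05 s, during which the arm holds its last target. There are 200 camera calls.

### The job

Set up the small mirror on its rail stand: with the post still down, slide its carriage along the rail to the end stop on the robot's left. Then squeeze in the button in the side of the handle, pull the handle straight up past the post's first stop to its second stop, so that both sections are fully out, and finish while still holding it there with the button squeezed in, since the post sinks as soon as it is let go. Leave the other things on the crate where they are.

Things in the scene. Friction and masses are not known exactly. Their poses are not given: they have to be found in the camera images.
- stand: fixed mirror stand on the tile: a dark steel base plate 80 x 250 x 8 mm with an aluminium rail along its y axis and a dark steel stop block 30 mm high near each end. Origin: centre of the base's underside; z up. The rail's +y end is on the robot's left (stand yaw stays within 0.3 rad of the world's axes)
- end_stop (a point): the top edge of the +y stop block (its face towards the carriage), 30 mm above the stand's underside: the stop the carriage is to be slid against
- carriage (a joint): grey plastic carriage on the rail (shoe 56 x 50 mm and tower 34 x 46 mm, tower top 85 mm above the stand's underside), carrying the telescopic post. Value in m along the stand's +y, 0 at the right stop, 0.14 at the end stop on the left; starts between 0 and 0.05. It slides with about 2.5 N of friction and stays where it is left
- lower_section (a joint): lower, thicker section of the telescopic post, sliding straight up out of the carriage's tower: 0 down, 0.05 m fully out. It comes out first (about 2 N besides the weight of the handle): its end of travel is the post's first stop
- upper_section (a joint): upper, thinner section, sliding straight up out of the lower one and carrying the handle: 0 down, 0.05 m fully out (the second stop: handle 100 mm above its lowest position). It comes out after the lower one; pulling it takes about 4 to 6 N besides the handle's weight of 1 to 2.5 N, and it sinks back by weight and spring when let go
- handle: black plastic handle on the post, 24 (x) x 34 (y) x 52 mm high, axes as the stand's; origin centre of its underside (89 mm above the stand's underside and 4 mm above the tower when down). A round mirror 84 mm across is fixed on its -x side, centre 55 mm from the handle's axis, top 32 mm above the handle's mid-height. Grip it from above across y, so that the squeeze pushes the button in
- handle_centre (a point): centre of the handle block, half-way up (26 mm above its underside), axes as the stand's
- button (a joint): release button in the handle's -y face, 15 mm wide and 30 mm high, centred on the handle's mid-height, standing out 5 mm (39 mm over handle and button, 34 mm when pressed). Value in m: 0 out, 0.005 fully in, pushed towards +y; sprung, 2.4 N to start and 5.4 N fully in. Until it is at least about 3 mm in, a latch locks the post down
- button_face (a point): centre of the button's outer face
- caddy: fixed white plastic cosmetics caddy with a clear swing door, 120 x 130 x 110 mm, brushes standing in its top to about 155 mm; origin centre of underside. Bystander
- compact: silver aluminium compact mirror, closed, 68 mm across, 14 mm high; origin centre of underside. Bystander
- comb: green plastic comb lying flat, 160 mm long along its x, 36 mm wide, 5 mm thick; origin centre of underside. Bystander
- perfume: amber glass perfume bottle, 30 x 46 mm, 90 mm high, standing; origin centre of underside. Bystander
- bangle: wooden bead bangle lying flat, 81 mm across, 13 mm high; origin centre of underside. Bystander
- cream_jar: cream jar, 52 mm across, 40 mm high, standing; origin centre of underside. Bystander
- lipstick: lipstick tube, 20 mm across, 66 mm high, standing; origin centre of underside. Bystander

How it is judged:
By the outcome, as a careful person would: the job done as asked, in the order asked, and still so for the second after the job is handed in, while the arm keeps its last pose, push and grip.
It also fails if it takes over 35 s, if anything falls off the work surface, if the arm or the gripper's body presses on something with over 40 N, if the wrist force passes 120 N, or if a joint passes its speed limit or range.

## Working session

There is one attempt and no reset: what is moved stays moved. The work goes in short steps, Python scripts to look and compute and a shell command to move; the robot and the scene stay as the last step left them, time stands still between calls to the robot, and variables do not carry over. Pictures are saved under pics/ and viewed, at most 10 in all, crops included, and the job is handed in when it is done.

```bash
mkdir -p pics
cat > h.py <<'E'
from workcell import manip, optics
import numpy as np, cv2
from scipy.spatial.transform import Rotation as R
def lm(l,c):
    r=optics.landmark_of(l,c); return [(np.round(d["point"],4).tolist(),round(d["confidence"],2)) for d in r[:2]]
E
python3 - <<'E'
from h import *
s=manip.observe(); print(s["time_s"],s["tool_pos"],R.from_quat(s["eef_rot"]).as_matrix().round(3),s["grip_width"],s["force"])
ims=[]
for c in("top","side"):
    im,d=optics.camera(c); ims.append(im)
    for l in("handle_centre","button_face","end_stop","stand","handle","caddy","perfume","cream_jar","lipstick","compact","bangle","comb"): print(c,l,lm(l,c))
cv2.imwrite("pics/a.png",cv2.resize(np.vstack(ims),(400*1,600)) if 0 else ims[0]); cv2.imwrite("pics/b.png",ims[1])
print(manip.observe()["time_s"])
E
```

```text
0.0 [0.2602535  0.56780549 0.22172758] [[-0.909  0.417 -0.001]
 [ 0.417  0.909 -0.001]
 [-0.    -0.001 -1.   ]] 0.9941781578286133 [ 1.34108097  0.31430509 -0.31792523]
top handle_centre [([0.5941, -0.0733, 0.1896], 0.71), ([0.7062, 0.2617, 0.0744], 0.5)]
top button_face [([0.5904, -0.0982, 0.1943], 0.47)]
top end_stop [([0.6064, 0.0575, 0.1084], 0.62)]
top stand [([0.598, -0.0388, 0.0769], 0.88), ([0.559, -0.2522, 0.0798], 0.23)]
top handle [([0.5958, -0.0754, 0.1638], 0.57)]
top caddy [([0.7081, 0.2632, 0.0723], 0.86), ([0.7508, 0.1001, 0.0737], 0.58)]
top perfume [([0.5585, -0.2546, 0.0781], 0.69)]
top cream_jar [([0.4714, -0.2491, 0.076], 0.7)]
top lipstick [([0.4892, 0.2885, 0.0805], 0.56)]
top compact [([0.6711, -0.2499, 0.0787], 0.88)]
top bangle [([0.7487, 0.1045, 0.0734], 0.85), ([0.5989, -0.0746, 0.1881], 0.4)]
top comb [([0.7654, -0.0721, 0.082], 0.67)]
side handle_centre [([0.596, -0.0782, 0.1903], 0.58)]
side button_face []
side end_stop [([0.6089, 0.0596, 0.1074], 0.87), ([0.754, 0.1044, 0.0781], 0.65)]
side stand [([0.6001, -0.0385, 0.0785], 0.78)]
side handle [([0.5952, -0.0744, 0.1695], 0.84), ([0.5955, -0.0783, 0.1923], 0.31)]
side caddy [([0.7065, 0.2624, 0.0732], 0.71), ([0.6734, -0.2515, 0.0817], 0.62)]
side perfume [([0.5583, -0.2524, 0.0809], 0.94)]
side cream_jar [([0.4726, -0.2494, 0.082], 0.71)]
side lipstick [([0.494, 0.2869, 0.0757], 0.73)]
side compact [([0.6743, -0.2483, 0.0798], 0.58)]
side bangle [([0.7522, 0.1031, 0.0796], 0.98)]
side comb [([0.7638, -0.0716, 0.0787], 0.97)]
1.3
```

View pics/a.png

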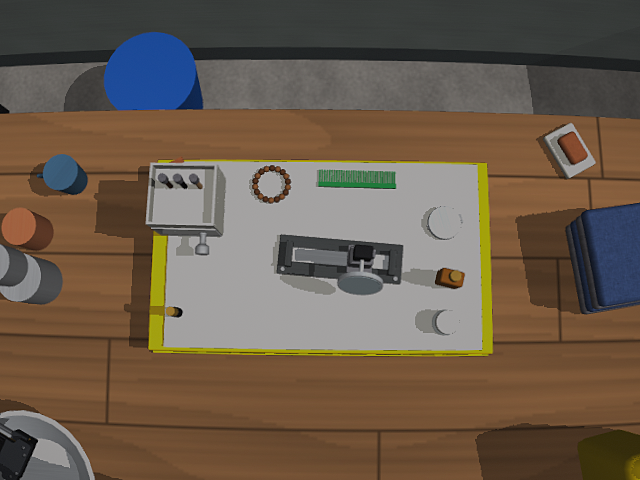

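View pics/b.png

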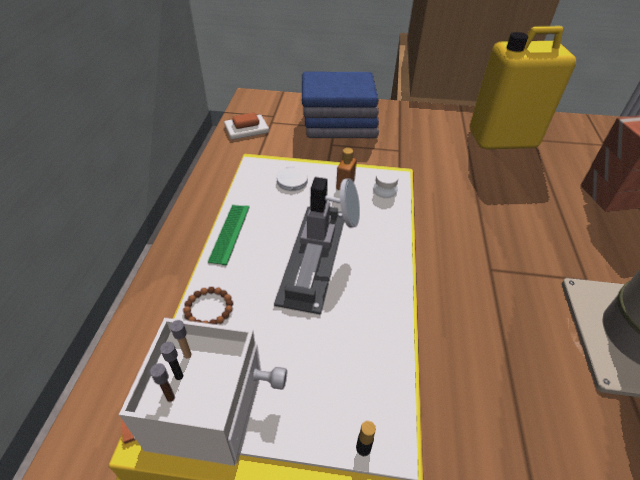

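The top and side pictures agree with the networks: handle at about (362,252) top, stand yaw about -0.088 rad, carriage about 0.035, tile top z≈0.077. The path to it at z≈0.32 is free.

```bash
python3 -m handwheel '[[[-45,-35,-20,-2],[-94,-73,-40,-4],[-143,-111,-60,-6],[-192,-149,-80,-8],[-241,-187,-100,-10],[-290,-225,-100,-12],[-339,-263,-100,-14],[-388,-301,-100,-16],[-437,-339,-100,-18],[-486,-377,-100,-20]]]' 0
python3 -m handwheel '[[[-46,-22,0,0],[-90,-45,0,0],[-90,-45,0,0],[-90,-45,0,0]]]' 0
python3 - <<'E'
from h import *
s=manip.observe(); print(s["time_s"],s["tool_pos"],R.from_quat(s["eef_rot"]).as_matrix().round(3),s["qpos"],s["force"])
im,d=optics.camera("wrist"); cv2.imwrite("pics/c.png",im)
for l in("handle_centre","button_face","end_stop","stand"): print(l,lm(l,"wrist"))
E
```

```text
time_s: 2.55
tool_pos: [0.5422, 0.0279, 0.3229]
eef_rot: [0.04, 0.999, 0.0, 0.0]
force: [0.4, 1.1, -0.4]
grip_width: 0.999
grasp_force: 0.0
time_s: 3.05
tool_pos: [0.6274, -0.022, 0.3224]
eef_rot: [0.04, 0.999, 0.0, -0.0]
force: [-0.6, 0.8, 0.1]
grip_width: 0.998
grasp_force: 0.0
3.05 [ 0.62739779 -0.02202768  0.32235464] [[-0.997  0.081 -0.001]
 [ 0.081  0.997  0.   ]
 [ 0.001  0.    -1.   ]] [-0.39445365  0.32441768  0.48041146  1.30701789 -0.14805176  1.5455594
  1.55826214] [-0.63126268  0.76831063  0.11936404]
handle_centre []
button_face [([0.5924, -0.0978, 0.1938], 0.57)]
end_stop [([0.6075, 0.0553, 0.1093], 0.58)]
stand [([0.5983, -0.036, 0.0762], 0.95), ([0.608, 0.0562, 0.1076], 0.67)]
```

View pics/c.png

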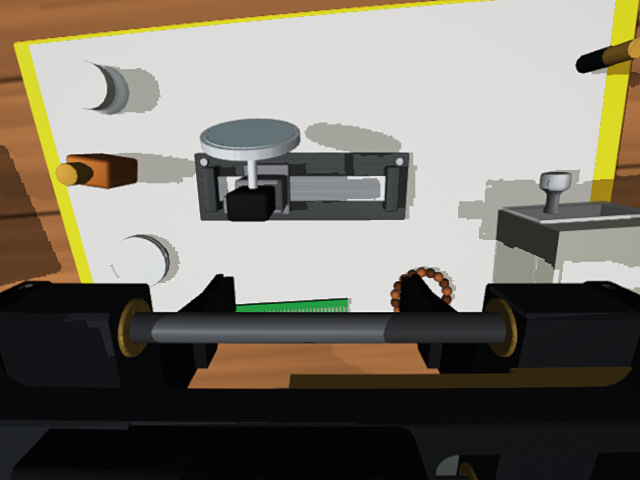

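The wrist picture shows the stand parallel to the finger line (base edges level in the picture, handle at (250,203)), so the yaw is right. Now above the handle and down, with fingers open.

```bash
python3 -m handwheel '[[[14,-28,0,0],[28,-57,0,0],[28,-57,0,0],[28,-57,40,0],[28,-57,80,0],[28,-57,110,0],[28,-57,130,0],[28,-57,149,0],[28,-57,149,0],[28,-57,149,0]]]' 0
python3 - <<'E'
from h import *
s=manip.observe(); print(s["time_s"],s["tool_pos"],s["force"])
im,d=optics.camera("wrist"); im2,d=optics.camera("side")
cv2.imwrite("pics/d.png",np.hstack([im[:,120:520],im2[100:340,220:420].repeat(2,0).repeat(2,1)]))
for l in("handle_centre","button_face","handle"): print(l,lm(l,"wrist"),lm(l,"side"))
E
```

```text
time_s: 4.55
tool_pos: [0.5956, -0.0767, 0.1744]
eef_rot: [0.04, 0.999, 0.0, 0.001]
force: [0.3, -0.5, -0.1]
grip_width: 1.0
grasp_force: 0.0
4.55 [ 0.59562778 -0.07674119  0.17443804] [ 0.34393597 -0.50550934 -0.14783224]
handle_centre [([0.5966, -0.0733, 0.191], 0.76)] [([0.5952, -0.0776, 0.1904], 0.65)]
button_face [([0.5915, -0.1008, 0.196], 0.79), ([0.5989, -0.0739, 0.1906], 0.44)] []
handle [([0.5951, -0.0745, 0.1699], 0.91)] []
```

View pics/d.png

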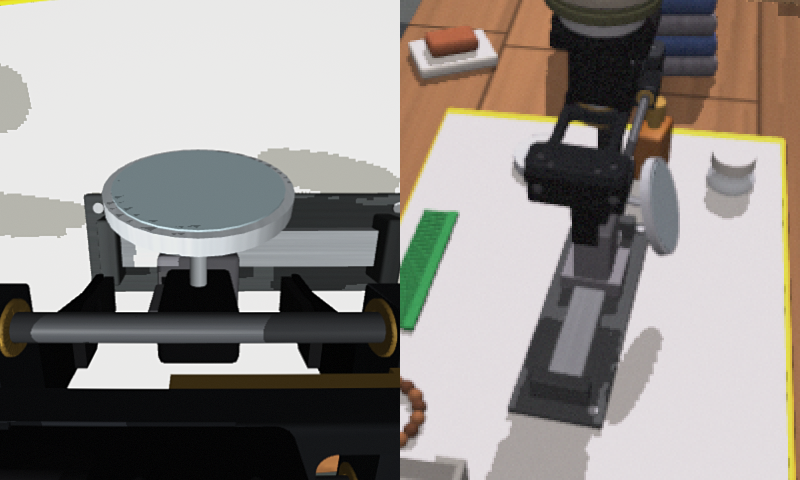

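Fingers straddle the handle with gaps on both sides (handle at about (200,310) in the left half). Pushing the carriage left with the open right-hand finger.

```bash
python3 -m handwheel '[[[0,10,0,0],[0,18,0,0],[0,26,0,0],[0,36,0,0],[0,47,0,0],[0,58,0,0],[0,70,0,0],[0,81,0,0],[0,91,0,0],[-1,100,0,0]]]' 0
python3 -m handwheel '[[[0,8,0,0],[0,14,0,0],[0,20,0,0],[0,20,0,0]]]' 0
python3 - <<'E'
from h import *
for c in("top","side"):
    im,d=optics.camera(c)
    print(lm("handle_centre",c),lm("handle",c))
E
```

```text
time_s: 6.2
tool_pos: [0.604, 0.0234, 0.1735]
eef_rot: [0.04, 0.999, 0.0, -0.0]
force: [-1.6, -2.3, -0.1]
grip_width: 1.0
grasp_force: 1.4
time_s: 6.7
tool_pos: [0.606, 0.0437, 0.1736]
eef_rot: [0.04, 0.999, 0.0, 0.0]
force: [0.3, 0.4, 0.5]
grip_width: 1.001
grasp_force: 0.0
[([0.4915, 0.2903, 0.0812], 0.47)] []
[([0.6049, 0.0213, 0.1927], 0.94)] [([0.4719, -0.2478, 0.0801], 0.61)]
```

```bash
python3 -m handwheel '[[[0,4,0,0],[0,8,0,0],[0,8,0,0]]]' 0
python3 -m handwheel '[[[0,2,0,0],[0,4,0,0],[0,4,0,0]]]' 0
python3 -m handwheel '[[[0,2,0,0],[0,3,0,0],[0,3,0,0]]]' 0
```

```text
time_s: 7.38
tool_pos: [0.6065, 0.0511, 0.1736]
eef_rot: [0.04, 0.999, 0.0, 0.0]
force: [-0.7, -1.2, 0.8]
grip_width: 1.002
grasp_force: 0.4
time_s: 7.75
tool_pos: [0.6068, 0.0546, 0.1736]
eef_rot: [0.04, 0.999, -0.0, 0.0]
force: [-0.4, -2.4, 1.5]
grip_width: 0.999
grasp_force: 1.5
time_s: 8.12
tool_pos: [0.6071, 0.0573, 0.1736]
eef_rot: [0.04, 0.999, -0.0, 0.0]
force: [-0.3, -5.0, 3.8]
grip_width: 0.999
grasp_force: 2.3
```

```bash
python3 -m handwheel '[[[0,2,0,0],[0,4,0,0],[0,4,0,0]]]' 0
python3 - <<'E'
from h import *
im,d=optics.camera("side");print(lm("handle_centre","side"),lm("end_stop","side"))
im,d=optics.camera("wrist");print(lm("handle_centre","wrist"),lm("stand","wrist"))
im,d=optics.camera("side")
cv2.imwrite("pics/e.png",cv2.resize(im[160:340,220:420],(800,600)))
E
```

```text
time_s: 8.5
tool_pos: [0.6073, 0.0591, 0.1735]
eef_rot: [0.041, 0.999, -0.001, -0.0]
force: [-1.0, -10.0, 2.5]
grip_width: 0.999
grasp_force: 5.1
[([0.4724, -0.2475, 0.0825], 0.69), ([0.6057, 0.0335, 0.1902], 0.61)] [([0.6076, 0.0608, 0.1064], 0.71), ([0.5581, -0.2538, 0.0773], 0.48)]
[([0.6058, 0.0347, 0.195], 0.92)] [([0.601, -0.0363, 0.0773], 0.81)]
```

View pics/e.png

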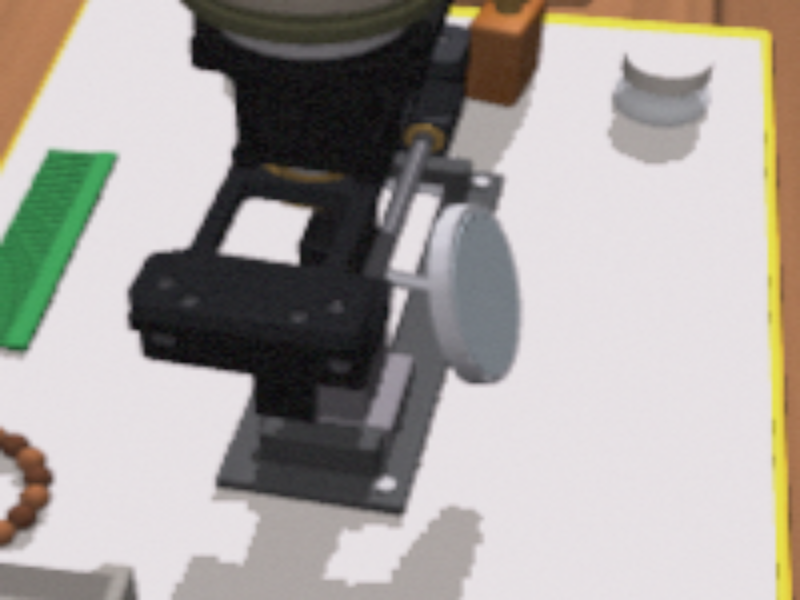

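The carriage shoe touches the left stop block (about (320,440)) and the push force rose to 10 N. Back to centre, then squeeze.

```bash
python3 -m handwheel '[[[0,-13,0,0],[0,-26,0,0],[0,-26,0,0],[0,-26,0,0]]]' 0
python3 -m handwheel '[[[0,0,0,0],[0,0,0,0],[0,0,0,0],[0,0,0,0],[0,0,0,0],[0,0,0,0],[0,0,0,0],[0,0,0,0]]]' 1
```

```text
time_s: 9.35
tool_pos: [0.6052, 0.0365, 0.1735]
eef_rot: [0.04, 0.999, 0.0, -0.0]
force: [0.6, 0.3, 0.4]
grip_width: 0.996
grasp_force: 0.0
time_s: 10.35
tool_pos: [0.6051, 0.0325, 0.1736]
eef_rot: [0.042, 0.999, -0.002, -0.0]
force: [-1.7, -9.4, 1.1]
grip_width: 0.388
grasp_force: 30.0
```

```bash
python3 -m handwheel '[[[0,-2,0,0],[0,-3,-4,0],[0,-3,-10,0],[0,-3,-17,0],[0,-3,-24,0],[0,-3,-31,0],[0,-3,-37,0],[0,-3,-42,0],[0,-3,-46,0],[0,-3,-46,0]]]' 1
```

```text
time_s: 11.6
tool_pos: [0.605, 0.0322, 0.2202]
eef_rot: [0.041, 0.999, -0.0, 0.0]
force: [-0.4, -5.6, -1.2]
grip_width: 0.388
grasp_force: 30.0
```

```bash
python3 -m handwheel '[[[0,-1,-5,0],[0,-1,-11,0],[0,-1,-18,0],[0,-1,-25,0],[0,-1,-32,0],[0,-1,-38,0],[0,-1,-44,0],[0,-1,-49,0],[0,-1,-52,0],[0,-1,-52,0]]]' 1
python3 - <<'E'
from h import *
im,d=optics.camera("side");print(lm("handle_centre","side"))
cv2.imwrite("pics/f.png",cv2.resize(im[100:340,200:440],(600,600)))
E
```

```text
time_s: 12.85
tool_pos: [0.6049, 0.0319, 0.2718]
eef_rot: [0.04, 0.999, 0.0, 0.0]
force: [0.4, -0.5, -6.1]
grip_width: 0.383
grasp_force: 30.0
[]
```

View pics/f.png

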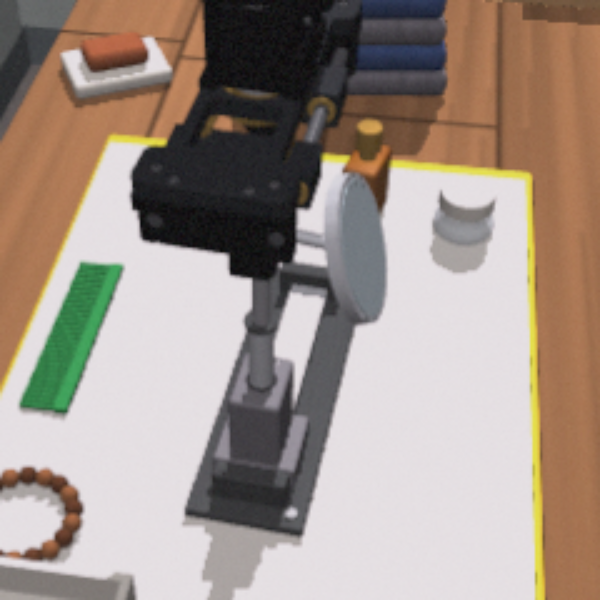

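Both sections are out (thick at (262,360), thin at (265,295)) and the carriage sits at the stop. Pulling the last couple of mm against the second stop.

```bash
python3 -m handwheel '[[[0,0,-2,0],[0,0,-4,0],[0,0,-4,0],[0,0,-4,0]]]' 1
```

```text
time_s: 13.45
tool_pos: [0.6045, 0.0318, 0.2742]
eef_rot: [0.04, 0.999, -0.0, -0.001]
force: [4.6, 0.4, -24.0]
grip_width: 0.39
grasp_force: 30.0
```

```bash
python3 -m handwheel '[[[0,0,1,0],[0,0,1,0],[0,0,1,0],[0,0,1,0],[0,0,1,0],[0,0,1,0],[0,0,1,0],[0,0,1,0]]]' 1
python3 - <<'E'
from h import *
im,d=optics.camera("side");im2,_=optics.camera("top")
cv2.imwrite("pics/g.png",np.hstack([cv2.resize(im[100:340,200:440],(400,480)),cv2.resize(im2[140:360,140:500],(400,480))]))
E
```

```text
time_s: 14.45
tool_pos: [0.6047, 0.0317, 0.2742]
eef_rot: [0.04, 0.999, -0.0, -0.0]
force: [0.9, 1.5, -25.9]
grip_width: 0.392
grasp_force: 30.0
```

View pics/g.png

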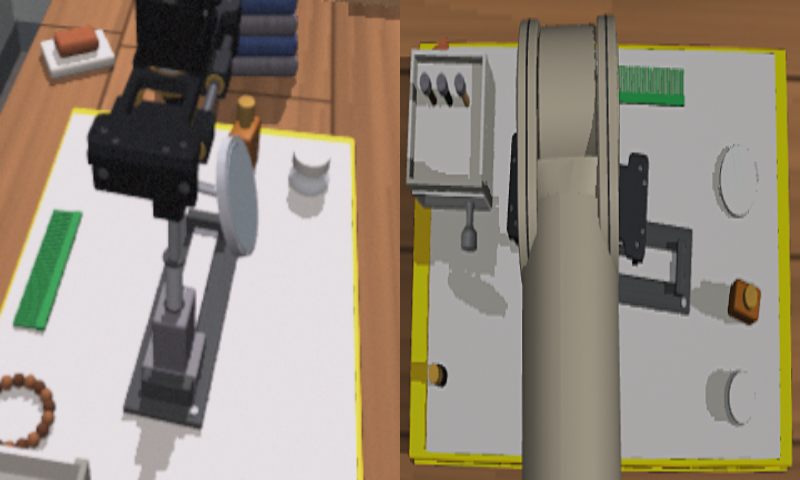

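```bash
python3 -m handwheel '[[[0,0,1,0],[0,0,1,0],[0,0,1,0],[0,0,1,0],[0,0,1,0],[0,0,1,0],[0,0,1,0],[0,0,1,0]]]' 1
```

```text
time_s: 15.55
tool_pos: [0.605, 0.0317, 0.2739]
eef_rot: [0.04, 0.999, 0.0, 0.0]
force: [-3.0, 0.6, -9.5]
grip_width: 0.39
grasp_force: 30.0
```

```bash
python3 -m handwheel '[[[0,0,-0.5,0],[0,0,-0.5,0],[0,0,-0.5,0],[0,0,-0.5,0],[0,0,-0.5,0],[0,0,-0.5,0],[0,0,-0.5,0],[0,0,-0.5,0]]]' 1
```

```text
time_s: 16.55
tool_pos: [0.6049, 0.0317, 0.274]
eef_rot: [0.04, 0.999, 0.0, -0.0]
force: [-2.3, 0.8, -13.7]
grip_width: 0.389
grasp_force: 30.0
```

Held steadily against the second stop with the button in.

```bash
python3 -c "
from workcell import manip; print(manip.job_done())"
```

```text
the job is handed in; nothing more can be done
None
```

I handed the job in at about 16.6 s: the carriage is against the left end stop, the post is pulled out to its second stop (about 14 N downward on the tool), and the gripper is still holding the handle with the button squeezed in; none of the other things were touched.

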